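# Lay the last cam follower in its tray, fin up

### The job

Roll the cam follower that lies in the steel V-block until its fin stands straight up there, then lift it out and lay it in the tray's empty cradle, turned like the two followers already in the tray: fin straight up, nose pointing the same way and in line with theirs. Let go of it, and leave the two laid followers and everything else where they are.

Things in the scene. Friction and masses are not known exactly. Their poses are not given: they have to be found in the camera images.
- follower: Follower to lay: black phenolic bar, 24 mm dia, 90 mm long, steel nose stub (12 dia x 14 mm) on one end, fin along its side; 80 g. Origin: mid-bar on the axis; +x to the nose, z out through the fin. Fin: x 1 to 31 mm, 6 mm thick, top 39 mm from the axis. Starts with the fin leaning 43 degrees sideways. Slick (friction 0.3): it turns in the V when the fin is pushed, stays where left.
- follower_nose (a point): Tip of the follower's nose, on its axis, 59 mm from its origin.
- follower_fin (a point): Middle of the top edge of the follower's fin, 16 mm along the axis from its origin and 39 mm out from the axis.
- vblock: Steel V-block, fixed, base 90 x 60 x 16 mm, with a 90 degree V, 70 mm long, open upward. Origin: middle of its underside, on the shelf; x along the V, z up. A follower resting in the V has its axis 36 mm above this origin; the V's lips are 3 mm below that axis, 19 mm to either side.
- tray: Shallow dark wooden tray, fixed, 150 x 250 mm with a floor 4 mm thick and rim 16 mm high, origin at the middle of its underside. It carries three wooden cradles side by side, 75 mm apart along its y axis.
- cradle_empty: The empty cradle: pale wooden V, 70 mm long on a 90 x 45 mm foot, fixed. Origin: middle of its underside, 4 mm above the shelf. x along the V, towards where the noses in the tray point; z up. A follower resting in it has its axis 26 mm above this origin and belongs with its own origin straight above this one; the V's lips are 3 mm below that axis, 19 mm to either side.
- pattern_a: A follower of the same shape and axes already laid correctly, loose, in its cradle: fin up, its origin above the middle of that cradle.
- pattern_b: The second follower already laid correctly in the tray, the same.
- mallet: Bystander: copper-faced mallet, about 255 mm long, 36 mm high, lying beyond the work, handle sideways.
- flyball: Bystander: nickel flyball, 54 mm ball on a short neck, 60 mm high, standing.
- nipple: Bystander: stubby brass grease nipple, 26 mm wide, 33 mm high, standing.
Mind the look-alikes: they are no part of the job. Leave any red look-alike of the pattern_a alone.

How it is judged:
On the way:
1. the follower's fin stands straight up (within about 9 degrees) while the follower still lies in the V-block (angle between follower's own z axis and vertical below 0.16 rad and z of follower in the frame of vblock below 0.04 m and horizontal distance between follower and vblock below 0.03 m), for 0.2 s.
At the end, for the whole second after the job is handed in: The follower rests in the empty cradle, seated and centred (3 to 4 mm), parallel within 6 degrees, nose pointing as the others' and within 10 mm lengthwise, fin upright within 9 degrees, released, at rest; the two laid followers within 10 mm of their places, fins upright within 9 degrees (angle between each of follower, pattern_a, pattern_b's own z axis and vertical below 0.16 rad and angle between the x axis of follower and the x axis of cradle_empty, either way round below 0.1 rad and x of follower_nose in the frame of cradle_empty between 0.049 and 0.069 m and y of follower in the frame of cradle_empty between -0.004 and 0.004 m and z of follower in the frame of cradle_empty between 0.023 and 0.029 m and linear speed of follower below 0.02 m/s and distance of each of pattern_a, pattern_b from where it was at the start of the episode below 0.01 m); the robot touches nothing.
It fails at once if the mallet, flyball or grease nipple is moved more than 20 mm (distance of any of mallet, flyball, nipple from where it was at the start of the episode above 0.02 m).
It fails at once if one of the two laid followers is moved more than 20 mm (distance of any of pattern_a, pattern_b from where it was at the start of the episode above 0.02 m).
It also fails if it takes over 38 s, if anything falls off the work surface, if the arm or the gripper's body presses on something with over 40 N, if the wrist force passes 120 N, or if a joint passes its speed limit or range.

### The arm

A 6-joint arm with a two-finger parallel gripper is mounted at the origin on the work surface. World frame = base frame: x ahead of the robot, y to its left, z up, the work surface at z = 0. Lengths are in m, angles in rad, forces in N, time in s.
With the tool pointing down it reaches from about 0.325 to 1 m from the base axis. Payload 5.1 kg.
Tool frame: the origin (TCP) lies between the finger pads; the fingertips stand 8 mm ahead of it and the grasp point (between the pads) lies 11 mm behind it; z points along the fingers, y is the direction in which the jaws open and shut (so a half turn about z gives the same grasp; the last joint's range is limited). The gripper opens to 85 mm and grips with 20 to 120 N. Pads are 22 mm wide; open, the fingers measure 114 mm over their backs; the gripper's body (76 mm by 85 mm) begins 54 mm behind the grasp point. The pads swing forward as they close: fully open they stand 13 mm farther back than shut.
Start: joints at [-1.341, 0.124, 1.65, -0, 1.367, -0.083], TCP at [0.2, -0.618, 0.239] pointing down, gripper open.
Joint ranges: [-2.61, 2.61], [-1.02, 2.33], [0.03, 2.71], [-1.35, 4.49], [0.32, 2.68], [-2.91, 2.91]. Speed limits (rad/s): [2.57, 2.57, 3.14, 3.14, 3.14, 3.14].

### API

Orientations are given as a unit quaternion [w, x, y, z].
In Python, from rig import * gives the robot as it stands.
- The arm moves only by the tool carry_out, never from a script. Its argument "targets" is text: rows parted by semicolons, each of 6 numbers parted by spaces: the shift along the tool's x, y, z in mm, then the turn, a rotation vector about the tool's x, y, z in rad. In form: dx dy dz rx ry rz; .... A call has 1 to 12 rows; each row is the pose to reach, as a shift and turn from the pose commanded when the call began, along the tool's axes at that moment; what a row does not reach only later rows make up. A row lasts 1/8 s, in which the tool goes at most 62.5 mm and 10.7 degrees, less where a joint would pass 70% of its speed; a pose out of reach is approached as far as the arm can. A call with a gripper value outside its range is refused whole. "grip" is the closure, from -1 (fully open) to 1 (shut), set as the call begins (left out, the last holds). The fingers move at their own pace and stop on an object; "force" is the grip in N (left out, the last holds). Time passes only in rows, so rows that repeat a pose let the fingers close. It gives the time, the measured TCP pose, the force and the opening at its end, in the units of the state.
- get_state(): the state, without advancing time (a new reading comes with each control period).
- read_camera(name): name is "side" or "top" or "wrist"; returns the picture (384x512x3 uint8, red, green, blue); there is no depth.
- calibration(name): a dict with "fx", "fy", "cx", "cy" (pixels), "xyz" and "orientation" of the camera in the world. Camera axes: x right, y down, z forward; pixel columns grow to the right and rows downward; lengths in m; the calibration is good to about 2 mm. A picture is of the moment at which its call begins: read the wrist's pose just before it. calibration takes no time and is no camera call; for the wrist camera it gives the pose at the moment of the call.
- hand_in(): hands the job in, once; it reports no verdict.
The state is a dict: "t": time; "joint_pos": joint angles; "qd": joint speeds; "joint_efforts": joint torques, N m; "position": TCP position; "orientation": TCP orientation; "contact_force": force on the tool from outside, world axes, zero at the start; "wrist_torque": the same for the moment, N m; "gripper_width": opening from 0.0 (shut) to 1.0 (fully open).
Only numpy, scipy, OpenCV 4.12 (cv2) and the standard library are available. Lean on these libraries where they do the work, as an engineer would, in place of code of your own. Each camera call takes 0.05 s, during which the arm holds its last target.

## Working session

There is one attempt and no reset: what is moved stays moved. The work goes in short steps, Python scripts to look and compute and a tool call to move; the robot and the scene stay as the last step left them, time stands still between calls to the robot, and variables do not carry over. Pictures are saved under pics/ and viewed, and the job is handed in when it is done.

Besides the shell and the picture viewer there is one more tool, called after "Emit:" as a command line: name --argument value ..., lists and objects as JSON in quotes. carry_out: Moves the arm, as the interface text tells. Its arguments: {"type":"object","properties":{"targets":{"type":"string"},"grip":{"type":"number"},"force":{"type":"number"}},"required":["targets"]}

```bash
mkdir -p pics; ls; python3 - <<'E'
from rig import *
import cv2
print(get_state())
for n in ["side","top","wrist"]:
    print(n,calibration(n))
    cv2.imwrite(f"pics/{n}0.png",read_camera(n)[:,:,::-1])
E
```

```text
pics
{'t': 0.0, 'joint_pos': array([-1.34063248e+00,  1.24551682e-01,  1.65163843e+00, -1.45392157e-05,
        1.36750764e+00, -8.26007662e-02]), 'qd': array([ 6.18387757e-05,  6.23645222e-04,  1.48041213e-03, -1.17008611e-03,
       -3.10900590e-04,  1.53870696e-03]), 'joint_efforts': array([-1.71259460e-03, -4.23613429e+01, -3.65453017e+01, -2.07337971e-04,
        6.99124634e-03, -2.12970667e-05]), 'position': array([ 0.19983402, -0.61790932,  0.23804388]), 'orientation': array([-1.04916364e-03,  9.87796409e-01,  1.55747057e-01, -8.46874612e-05]), 'contact_force': array([ 0.35272427, -0.17712113, -0.30511744]), 'wrist_torque': array([ 0.00184175, -0.01880096,  0.02513536]), 'gripper_width': 1.004525540439714}
side {'fx': 416.62225717130366, 'fy': 416.62225717130366, 'cx': 255.47774281398952, 'cy': 198.44492253185334, 'xyz': array([0.39732435, 0.77242654, 0.82116337]), 'orientation': array([ 0.05084681, -0.11133281,  0.92063391, -0.3707463 ])}
top {'fx': 387.25751242394074, 'fy': 387.25751242394074, 'cx': 255.50059109555033, 'cy': 192.98797034077074, 'xyz': array([0.39686459, 0.06702172, 1.02266042]), 'orientation': array([ 0.06457218, -0.69562058,  0.71349279, -0.05357686])}
wrist {'fx': 309.1731447343147, 'fy': 309.1731447343147, 'cx': 257.44029434190765, 'cy': 194.3962449502389, 'xyz': array([ 0.26940954, -0.59706765,  0.37203921]), 'orientation': array([ 0.11693392,  0.80014727, -0.58196508, -0.08606651])}
```

```bash
python3 - <<'E'
import cv2
for n in ["side","top"]:
    i=cv2.imread(f"pics/{n}0.png"); cv2.imwrite(f"pics/{n}0b.png",cv2.resize(i,(800,600),interpolation=cv2.INTER_CUBIC))
E
```

```text
(no output)
```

View pics/side0b.png

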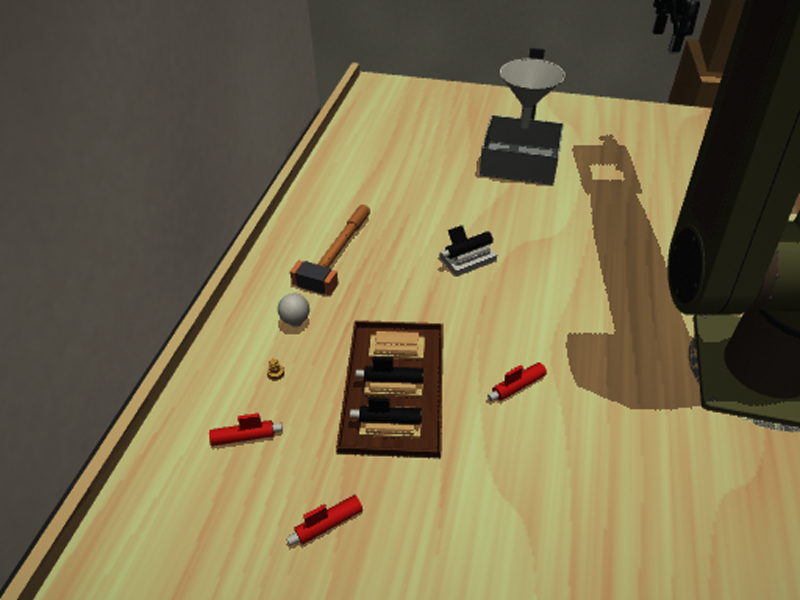

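View pics/top0b.png

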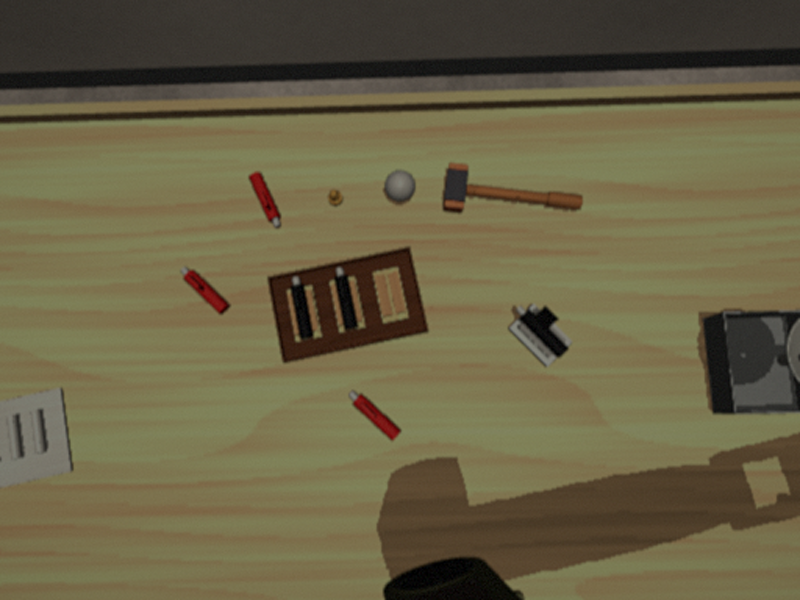

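View pics/wrist0.png

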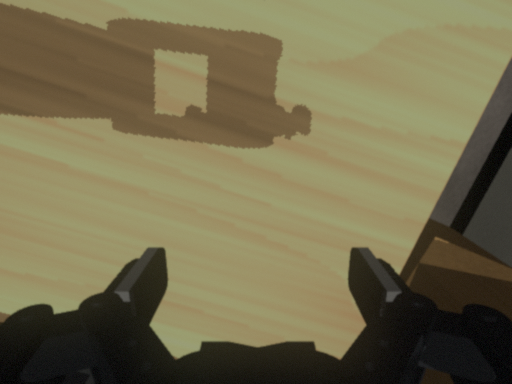

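The top view shows the V-block with the follower at about (538,335) and the tray at about (348,303) in 800x600 pixels, with the empty cradle on the tray's right at (391,295). I'll enlarge both to measure them.

```bash
cat > h.py <<'E'
import numpy as np, cv2
from scipy.spatial.transform import Rotation as R
def rot(q): return R.from_quat([q[1],q[2],q[3],q[0]])
def ray(c,u,v):
    d=np.array([(u-c['cx'])/c['fx'],(v-c['cy'])/c['fy'],1.]); return rot(c['orientation']).apply(d)
def atz(c,u,v,z):
    d=ray(c,u,v); o=np.array(c['xyz']); return o+d*(z-o[2])/d[2]
def proj(c,p):
    q=rot(c['orientation']).inv().apply(np.array(p)-c['xyz']); return np.array([c['cx']+c['fx']*q[...,0]/q[...,2],c['cy']+c['fy']*q[...,1]/q[...,2]]).T
def crop(src,dst,x0,y0,x1,y1,s,step=10):
    i=cv2.imread(src)[y0:y1,x0:x1]; i=cv2.resize(i,None,fx=s,fy=s,interpolation=cv2.INTER_CUBIC)
    for x in range((x0//step+1)*step,x1,step):
        cv2.line(i,((x-x0)*s,0),((x-x0)*s,6),(0,255,255),1); cv2.putText(i,str(x),((x-x0)*s-10,18),0,.35,(0,255,255),1)
    for y in range((y0//step+1)*step,y1,step):
        cv2.line(i,(0,(y-y0)*s),(6,(y-y0)*s),(0,255,255),1); cv2.putText(i,str(y),(8,(y-y0)*s+4),0,.35,(0,255,255),1)
    cv2.imwrite(dst,i)
E
python3 - <<'E'
from h import *
crop("pics/top0.png","pics/tv.png",315,185,375,240,10)
crop("pics/top0.png","pics/tt.png",165,150,285,240,6)
crop("pics/side0.png","pics/sv.png",270,135,330,185,12)
E
```

```text
(no output)
```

View pics/tv.png

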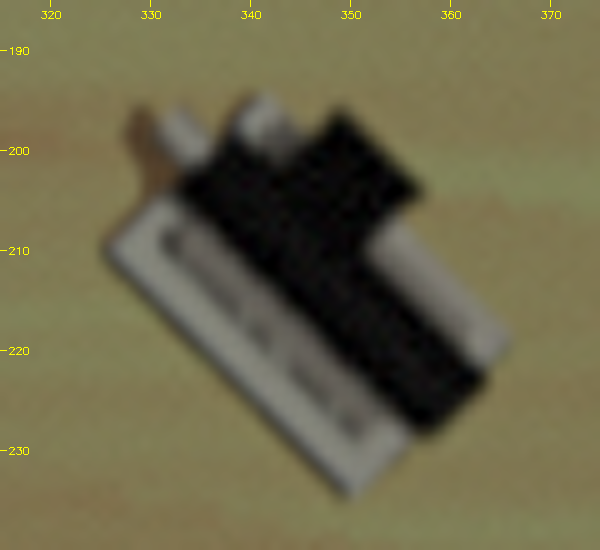

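View pics/tt.png

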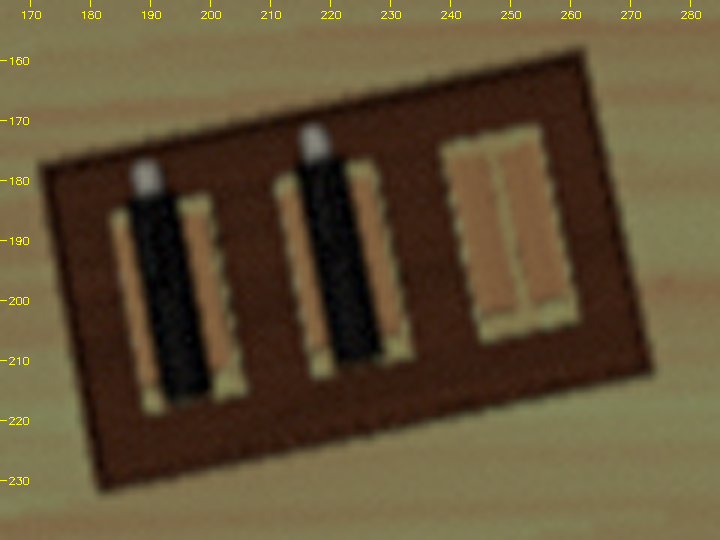

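View pics/sv.png

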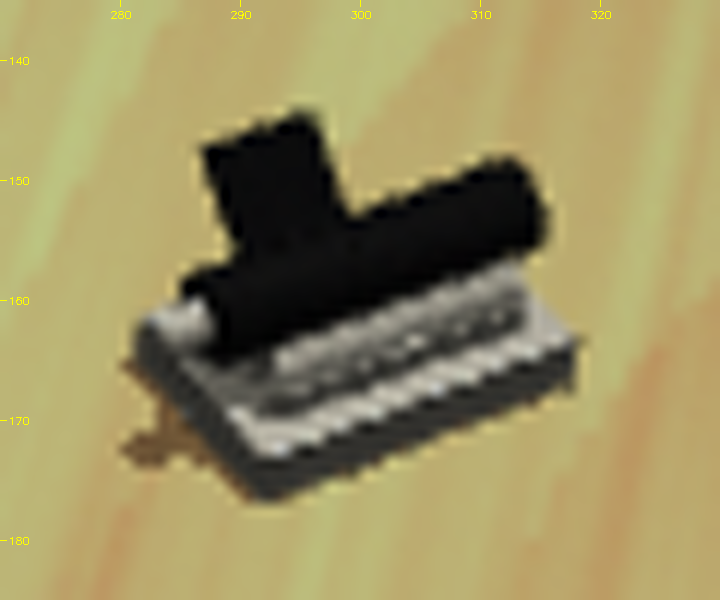

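```bash
python3 - <<'E'
from h import *
from rig import *
from scipy.optimize import least_squares
ct,cs=calibration("top"),calibration("side")
np.set_printoptions(precision=4,suppress=True)
def rect(p,L,W,z):
    c,s=np.cos(p[2]),np.sin(p[2]); 
    return np.array([[p[0]+c*a-s*b,p[1]+s*a+c*b,z] for a,b in [(L/2,W/2),(-L/2,W/2),(-L/2,-W/2),(L/2,-W/2)]])
# vblock: top px
vt={0:(326,209.5),1:(350.2,234.5),2:(366,219.3),3:(342,194.5)}
for k,v in vt.items(): print(k,atz(ct,*v,.016))
def f(p): 
    q=proj(ct,rect(p,.09,.06,.016)); return np.concatenate([q[k]-np.array(vt[k]) for k in vt])
p0=np.mean([atz(ct,*v,.016) for v in vt.values()],0)
s=least_squares(f,[p0[0],p0[1],.8]); print("vblock top",s.x,s.fun)
vs=[(282,162.5),(292.5,173),(318,164)]
for v in vs: print("side",atz(cs,*v,.016))
print("pred side",proj(cs,rect(s.x,.09,.06,.016)))
# cradle foot 90x45, foot top maybe ~z .012
q=[(239,173.5),(245.5,206.5),(261,204),(255.3,170.5)]
for z in (.008,.012,.016,.02):
  def g(p): return (proj(ct,rect(p[:3],p[3],p[4],z))-np.array(q)).ravel()
  s2=least_squares(g,[.5,.07,.15,.09,.045]); print("cradle",z,s2.x,np.abs(s2.fun).max())
q=[(172,177.3),(182,232),(274,212),(262.3,158)]
def g(p): return (proj(ct,rect(p[:3],.15,.25,.016))-np.array(q)).ravel()
s3=least_squares(g,[.5,.15,.15]); print("tray",s3.x,s3.fun)
E
```

```text
0 [ 0.5184 -0.1022  0.016 ]
1 [ 0.452  -0.1609  0.016 ]
2 [ 0.4902 -0.2042  0.016 ]
3 [ 0.5569 -0.1462  0.016 ]
vblock top [ 0.5044 -0.1534  0.7198] [-0.4061  0.0003 -0.1283  0.4636  0.5301 -0.0804  0.001  -0.4066]
side [ 0.5543 -0.1381  0.016 ]
side [ 0.5162 -0.1005  0.016 ]
side [ 0.4512 -0.1557  0.016 ]
pred side [[291.7635 172.7383]
 [318.3697 162.9656]
 [307.3786 151.3115]
 [281.3313 160.5214]]
cradle 0.008 [0.5809 0.0947 0.1551 0.0915 0.043 ] 0.30187800852760915
cradle 0.012 [0.5802 0.0946 0.1551 0.0912 0.0428] 0.3018779997017589
cradle 0.016 [0.5794 0.0945 0.1551 0.0908 0.0426] 0.30187800673155607
cradle 0.02 [0.5787 0.0943 0.1551 0.0904 0.0425] 0.30187800126910247
tray [0.5655 0.1676 0.1874] [-0.8169 -0.1463 -0.8088  0.3295  1.0706  0.0874  0.5473 -0.363 ]
```

```bash
python3 - <<'E'
from h import *
from rig import *
ct,cs=calibration("top"),calibration("side")
np.set_printoptions(precision=3,suppress=True)
for v in [(705,312),(712,412)]: print("top",atz(ct,v[0]*.64,v[1]*.64,.05))
for v in [(480,178),(555,184),(563,124),(490,117)]: print("side",atz(cs,v[0]*.64,v[1]*.64,.0),atz(cs,v[0]*.64,v[1]*.64,.06))
for v in [(500,72),(565,72)]: print("side rim",[atz(cs,v[0]*.64,v[1]*.64,z) for z in (.1,.2)])
E
```

```text
top [ 0.531 -0.412  0.05 ]
top [ 0.373 -0.406  0.05 ]
side [ 0.524 -0.421  0.   ] [ 0.515 -0.334  0.06 ]
side [ 0.364 -0.435  0.   ] [ 0.367 -0.347  0.06 ]
side [ 0.366 -0.688  0.   ] [ 0.368 -0.581  0.06 ]
side [ 0.541 -0.681  0.   ] [ 0.531 -0.575  0.06 ]
side rim [array([ 0.532, -0.715,  0.1  ]), array([ 0.513, -0.509,  0.2  ])]
side rim [array([ 0.382, -0.749,  0.1  ]), array([ 0.384, -0.538,  0.2  ])]
```

```bash
cat >> h.py <<'E'
def down(yaw): return R.from_euler('z',yaw)*R.from_matrix(np.diag([1.,-1,-1]))
def rel(pos,yaw):
    from rig import get_state
    s=get_state(); q=rot(s['orientation']); 
    d=q.inv().apply(np.array(pos)-s['position'])*1000
    r=(q.inv()*down(yaw)).as_rotvec()
    print(s['t'],s['position'],'rel:',np.round(d,1),np.round(r,4))
E
python3 - <<'E'
from h import *
from rig import *
np.set_printoptions(precision=4,suppress=True)
s=get_state(); q=rot(s['orientation']); c=calibration("wrist")
print("cam in tool",q.inv().apply(c['xyz']-s['position']),(q.inv()*rot(c['orientation'])).as_matrix())
rel((.25,-.38,.30),.45); rel((.46,-.19,.26),.72)
E
```

```text
cam in tool [ 0.0726  0.0013 -0.1339] [[ 0.     -0.9578 -0.2874]
 [ 1.     -0.      0.0003]
 [-0.0003 -0.2874  0.9578]]
0.15 [ 0.1999 -0.618   0.2383] rel: [ 120.9 -211.1  -61.3] [-0.0016 -0.0002 -0.1371]
0.15 [ 0.1999 -0.618   0.2383] rel: [ 379.2 -327.2  -21.1] [-0.0016 -0.0004 -0.4071]
```

Emit:
carry_out --targets "40 -70 -61 0 0 -0.05; 80 -140 -61 0 0 -0.1; 121 -211 -61 0 0 -0.137; 172 -234 -53 0 0 -0.19; 223 -257 -45 0 0 -0.245; 274 -280 -38 0 0 -0.3; 325 -303 -30 0 0 -0.35; 370 -322 -23 0 0 -0.407; 370 -322 -21 0 0 -0.407; 370 -322 -21 0 0 -0.407"

```text
t: 1.4
position: [0.4533, -0.1968, 0.2593]
orientation: [-0.001, 0.935, 0.354, -0.001]
contact_force: [0.6, -0.9, -0.3]
gripper_width: 0.999
```

```bash
python3 - <<'E'
from h import *
from rig import *
import pickle
s=get_state();c=calibration("wrist");im=read_camera("wrist")
pickle.dump((s,c),open("w1.pkl","wb"));cv2.imwrite("pics/w1.png",im[:,:,::-1])
print(s['position'],s['t'])
E
```

```text
[ 0.45332135 -0.1967979   0.25929787] 1.4
```

View pics/w1.png

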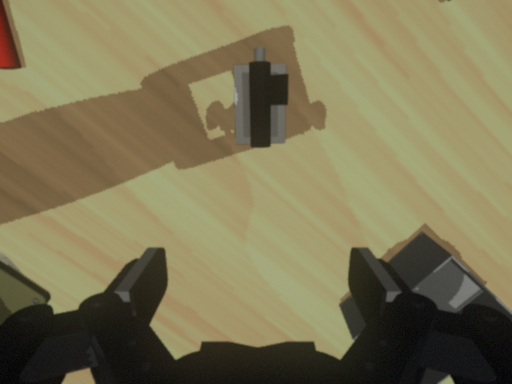

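The wrist view shows the V-block at about (261,105). The nose points up at (260,52), and the fin leans right to about x=287.

```bash
python3 - <<'E'
from h import *
crop("pics/w1.png","pics/w1c.png",225,40,300,155,5)
E
```

```text
(no output)
```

View pics/w1c.png

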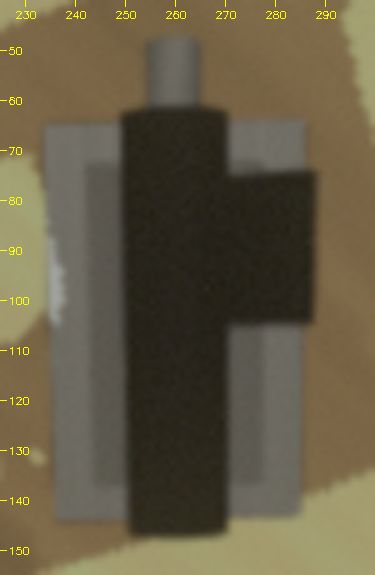

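```bash
python3 - <<'E'
from h import *
import pickle
from scipy.optimize import least_squares
np.set_printoptions(precision=4,suppress=True)
s,c=pickle.load(open("w1.pkl","rb"))
def rect(p,L,W,z):
    C,S=np.cos(p[2]),np.sin(p[2]); 
    return np.array([[p[0]+C*a-S*b,p[1]+S*a+C*b,z] for a,b in [(L/2,W/2),(-L/2,W/2),(-L/2,-W/2),(L/2,-W/2)]])
q=np.array([(234,64.5),(236,144),(301,143.5),(306,64)])
f=lambda p:(proj(c,rect(p,.09,.06,.016))-q).ravel()
r=least_squares(f,[.5,-.15,.72]);print("vblock",r.x,r.fun)
# follower: axis center edges -> nose end centre, tail
a=atz(c,260,62,.046);b=atz(c,260.6,147,.044)
d=a-b;print("bar ends",a,b,np.linalg.norm(d[:2]),np.arctan2(d[1],d[0]))
# model: project follower pts with given pose
p=r.x
C=np.array([np.cos(p[2]),np.sin(p[2])]);N=np.array([C[1],-C[0]])
def pt(x,y,z): return np.r_[p[:2]+C*x+N*y,z+.036]
th=np.radians(43)
for nm,(x,l,z) in dict(nosetip_top=(.059,0,.006),noseend_top=(.045,0,.012),tail_top=(-.045,0,.012),R_nose=(.045,.012,0),L_nose=(.045,-.012,0),R_tail=(-.045,.012,0),L_tail=(-.045,-.012,0),fin1=(.031,.039*np.sin(th)+.003*np.cos(th),.039*np.cos(th)-.002),fin0=(.001,.039*np.sin(th)+.003*np.cos(th),.039*np.cos(th)-.002)).items(): print(nm,proj(c,pt(x,l,z)))
E
```

```text
vblock [ 0.5137 -0.1627  0.7218] [ 9.1903 -0.7248  8.0702 -0.2126 -7.5022  0.3691 -9.7112 -0.1543]
bar ends [ 0.539  -0.1256  0.046 ] [ 0.4733 -0.1847  0.044 ] 0.08841127668502113 0.7333656604091183
nosetip_top [270.8226  46.3178]
noseend_top [270.8651  60.205 ]
tail_top [269.7401 147.6077]
R_nose [281.6535  61.6503]
L_nose [259.1823  61.6206]
R_tail [279.7788 146.1315]
L_tail [258.9447 146.0969]
fin1 [300.0748  73.5661]
fin0 [298.8719 104.8328]
```

```bash
python3 - <<'E'
from h import *
import pickle
from scipy.optimize import least_squares
np.set_printoptions(precision=4,suppress=True)
s,c=pickle.load(open("w1.pkl","rb"))
def rect(p,L,W,z):
    C,S=np.cos(p[2]),np.sin(p[2]); 
    return np.array([[p[0]+C*a-S*b,p[1]+S*a+C*b,z] for a,b in [(L/2,W/2),(-L/2,W/2),(-L/2,-W/2),(L/2,-W/2)]])
q=np.array([(233.6,64.5),(236,144),(285.2,143.5),(286.2,64)])
f=lambda p:(proj(c,rect(p,.09,.06,.016))-q).ravel()
r=least_squares(f,[.5,-.15,.72]);print("vblock",r.x,r.fun)
p=r.x
C=np.array([np.cos(p[2]),np.sin(p[2])]);N=np.array([C[1],-C[0]])
def pt(x,y,z): return np.r_[p[:2]+C*x+N*y,z+.036]
th=np.radians(43)
for nm,(x,l,z) in dict(nosetip_top=(.059,0,.006),noseend_top=(.045,0,.012),tail_top=(-.045,0,.012),R_nose=(.045,.012,0),L_nose=(.045,-.012,0),R_tail=(-.045,.012,0),L_tail=(-.045,-.012,0),fin1=(.031,.039*np.sin(th)+.003*np.cos(th),.039*np.cos(th)-.002),fin0=(.001,.039*np.sin(th)+.003*np.cos(th),.039*np.cos(th)-.002)).items(): print(nm,proj(c,pt(x,l,z)))
print("axis @z=.036:",[(atz(c,u,v,.036)) for u,v in ((259.9,62),(260.6,147))])
E
```

```text
vblock [ 0.5066 -0.155   0.7342] [-0.2138 -0.1483 -0.1365  0.2791  0.0776  0.2439  0.268  -0.2895]
nosetip_top [259.9475  46.564 ]
noseend_top [260.1003  60.448 ]
tail_top [260.7887 147.8064]
R_nose [271.2611  61.7335]
L_nose [248.7973  62.0057]
R_tail [271.1146 146.1944]
L_tail [250.2863 146.4192]
fin1 [289.1399  73.429 ]
fin0 [288.5981 104.6995]
axis @z=.036: [array([ 0.5398, -0.1248,  0.036 ]), array([ 0.4725, -0.1855,  0.036 ])]
```

```bash
python3 - <<'E'
from h import *
np.set_printoptions(precision=4,suppress=True)
rel((.5163,-.1463,.12),.734);rel((.5163,-.1463,.055),.734)
E
```

```text
1.45 [ 0.4529 -0.1977  0.2597] rel: [ 81.7   3.4 139.7] [-0.0011  0.0008 -0.0126]
1.45 [ 0.4529 -0.1977  0.2597] rel: [ 81.8   3.5 204.7] [-0.0011  0.0008 -0.0126]
```

Emit:
carry_out --targets "27 1 46 0 0 -0.006; 54 2 92 0 0 -0.012; 82 3.5 140 -0.001 0.001 -0.0126; 82 3.5 160 -0.001 0.001 -0.0126; 82 3.5 180 -0.001 0.001 -0.0126; 82 3.5 195 -0.001 0.001 -0.0126; 82 3.5 204.7 -0.001 0.001 -0.0126; 82 3.5 204.7 -0.001 0.001 -0.0126"

```text
t: 2.45
position: [0.5165, -0.1472, 0.0555]
orientation: [0.0, 0.934, 0.358, 0.0]
contact_force: [-0.1, -1.2, -0.6]
gripper_width: 0.996
```

```bash
python3 - <<'E'
from h import *
from rig import *
s=get_state();print(s['position'],rot(s['orientation']).as_matrix()[:,0])
cv2.imwrite("pics/w2.png",read_camera("wrist")[:,:,::-1]);cv2.imwrite("pics/s2.png",read_camera("side")[:,:,::-1])
crop("pics/s2.png","pics/s2c.png",250,110,350,190,8)
E
```

```text
[ 0.51653925 -0.14720724  0.05549166] [7.44015206e-01 6.68162341e-01 6.78114507e-04]
```

View pics/w2.png

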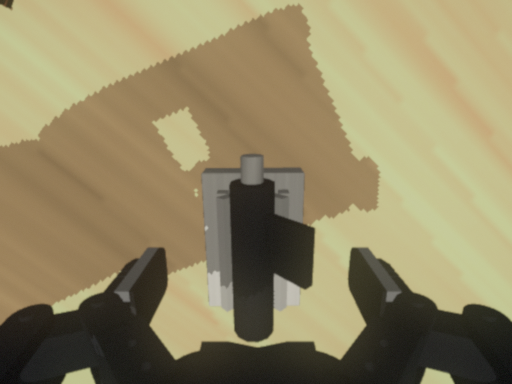

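View pics/s2c.png

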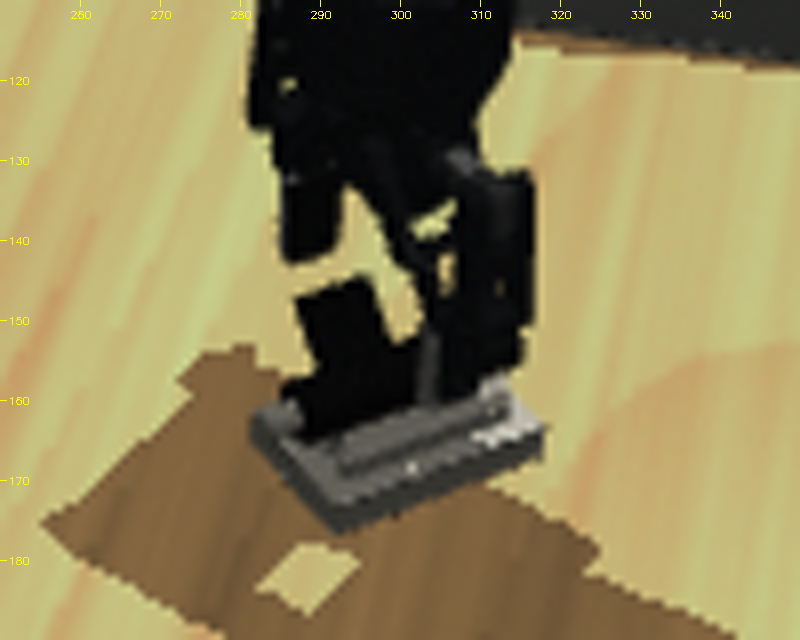

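The fingers straddle the leaning fin: tips at (165,250) and (349,250), fin at (275–313, 215–287). I'll start closing part-way to push the fin up.

Emit:
carry_out --targets "0 -0.5 0 0 0 0; 0 -0.5 0 0 0 0; 0 -0.5 0 0 0 0; 0 -0.5 0 0 0 0; 0 -0.5 0 0 0 0; 0 -0.5 0 0 0 0" --grip 0.2 --force 20

```text
t: 3.3
position: [0.5166, -0.1464, 0.0556]
orientation: [0.0, 0.934, 0.358, 0.001]
contact_force: [-0.3, -0.3, -0.3]
gripper_width: 0.401
```

```bash
python3 - <<'E'
from h import *
from rig import *
cv2.imwrite("pics/w3.png",read_camera("wrist")[:,:,::-1])
E
```

```text
(no output)
```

View pics/w3.png

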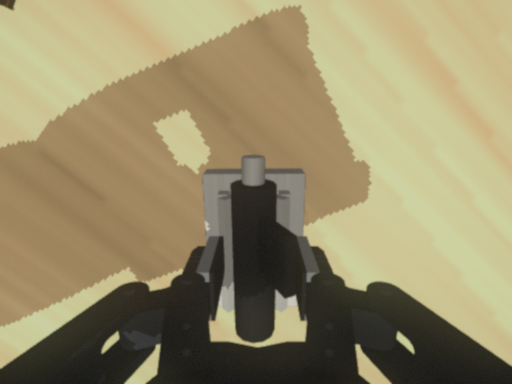

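The fin has rolled part-way, its edge now at about x=298. Next I'll raise 6 mm and close to pinch it upright.

Emit:
carry_out --targets "0 0 -6 0 0 0; 0 0 -6 0 0 0; 0 0 -6 0 0 0; 0 0 -6 0 0 0" --grip 0.6

```text
t: 3.85
position: [0.5165, -0.1464, 0.0615]
orientation: [0.0, 0.934, 0.358, 0.001]
contact_force: [0.2, 0.1, 0.3]
gripper_width: 0.199
```

Emit:
carry_out --targets "0 0 0 0 0 0; 0 0 0 0 0 0; 0 0 0 0 0 0; 0 0 0 0 0 0; 0 0 0 0 0 0; 0 0 0 0 0 0" --grip 1 --force 30

```text
t: 4.6
position: [0.5155, -0.1453, 0.0615]
orientation: [-0.001, 0.934, 0.358, -0.0]
contact_force: [-3.3, 3.2, 3.8]
gripper_width: 0.064
```

```bash
python3 - <<'E'
from h import *
from rig import *
s=get_state();print(s['position'],s['gripper_width'],s['contact_force'],rot(s['orientation']).as_matrix())
cv2.imwrite("pics/w4.png",read_camera("wrist")[:,:,::-1]);cv2.imwrite("pics/s4.png",read_camera("side")[:,:,::-1])
crop("pics/s4.png","pics/s4c.png",250,110,350,190,8)
E
```

```text
[ 0.51551324 -0.14534078  0.06151802] 0.06412785063786221 [-3.33594207  3.18994878  3.78113027] [[ 7.43605265e-01  6.68616398e-01 -1.82275057e-03]
 [ 6.68618807e-01 -7.43601125e-01  2.50166753e-03]
 [ 3.17256559e-04 -3.07897846e-03 -9.99995210e-01]]
```

View pics/w4.png

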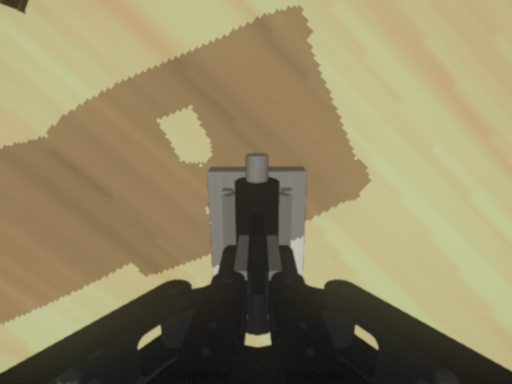

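View pics/s4c.png

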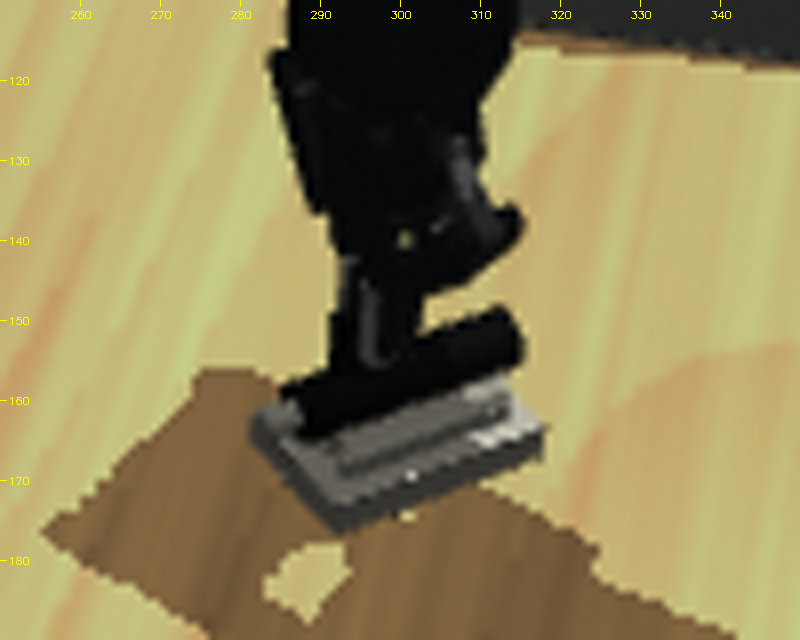

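The opening is 5.5 mm, so the pads grip the 6 mm fin. It stands vertical between them at (257,240), centred over the bar. Next I'll lift and go look at the cradle.

Emit:
carry_out --targets "0 -1 0 0 0 0; 0 -1 0 0 0 0; 0 -1 -5 0 0 0; 0 -1 -20 0 0 0; 0 -1 -50 0 0 0; 0 -1 -90 0 0 0; 0 -1 -128 0 0 0; 0 -1 -128 0 0 0" --force 50

```text
t: 5.7
position: [0.5184, -0.1469, 0.1951]
orientation: [0.004, 0.934, 0.358, 0.004]
contact_force: [-0.4, -0.3, -1.1]
gripper_width: 0.06
```

```bash
python3 - <<'E'
from h import *
from rig import *
np.set_printoptions(precision=4,suppress=True)
s=get_state();print(s['position'],s['gripper_width'],s['contact_force'])
cv2.imwrite("pics/w5.png",read_camera("wrist")[:,:,::-1])
rel((.49,.08,.19),.165)
E
```

```text
[ 0.5184 -0.1469  0.1951] 0.06000884712682574 [-0.3618 -0.3243 -1.1293]
5.75 [ 0.517  -0.1463  0.1923] rel: [ 131.2 -186.4    1.6] [ 0.0047 -0.0048  0.5672]
```

View pics/w5.png

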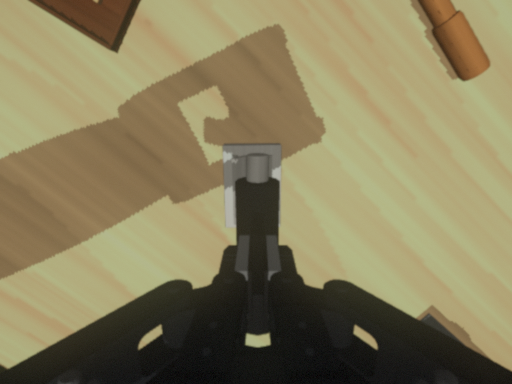

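Emit:
carry_out --targets "22 -31 0 0 0 0.1; 48 -68 0 0 0 0.22; 74 -105 0 0 0 0.34; 100 -142 0 0 0 0.46; 122 -173 0 0 0 0.54; 131 -186 1.6 0.002 -0.002 0.567; 131 -186 1.6 0.002 -0.002 0.567; 131 -186 1.6 0.002 -0.002 0.567"

```text
t: 6.75
position: [0.4884, 0.0796, 0.187]
orientation: [-0.0, 0.997, 0.083, -0.001]
contact_force: [0.4, -0.6, -0.3]
gripper_width: 0.055
```

```bash
python3 - <<'E'
from h import *
from rig import *
import pickle
np.set_printoptions(precision=4,suppress=True)
s=get_state();c=calibration("wrist");im=read_camera("wrist")
pickle.dump((s,c),open("w6.pkl","wb"));cv2.imwrite("pics/w6.png",im[:,:,::-1])
print(s['position'],s['gripper_width'],rot(s['orientation']).as_matrix()[:,0])
E
```

```text
[0.4884 0.0796 0.187 ] 0.05543550801351794 [ 0.9863  0.1647 -0.0026]
```

View pics/w6.png

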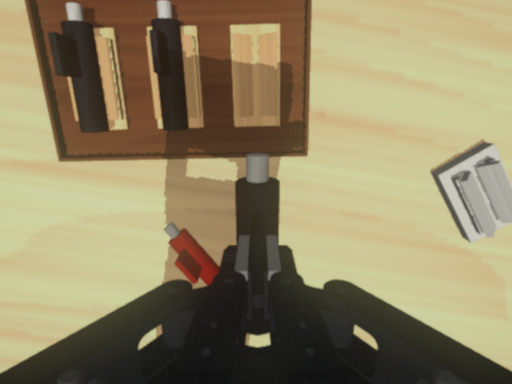

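```bash
python3 - <<'E'
from h import *
crop("pics/w6.png","pics/w6a.png",220,10,320,165,4)
crop("pics/w6.png","pics/w6b.png",25,0,215,170,4)
E
```

```text
(no output)
```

View pics/w6a.png

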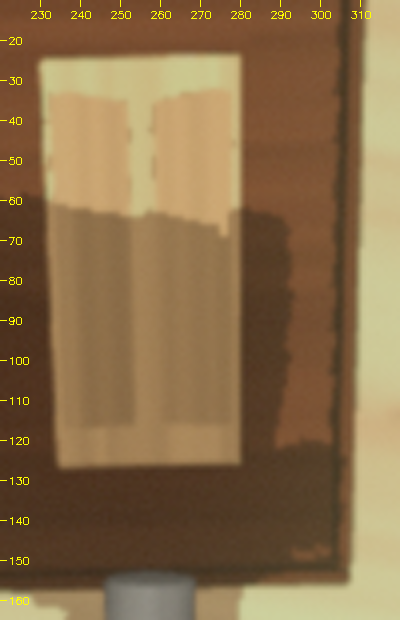

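View pics/w6b.png

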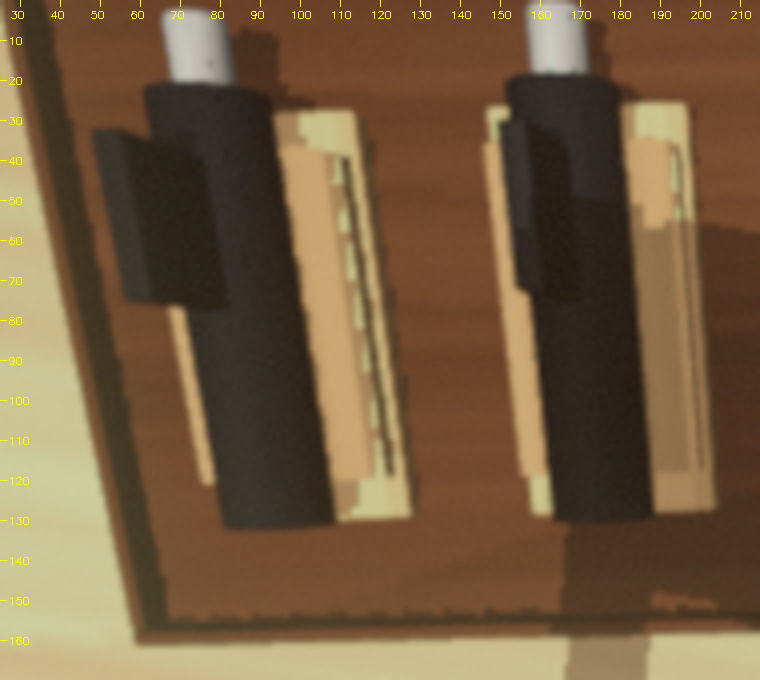

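```bash
python3 - <<'E'
from h import *
import pickle
from scipy.optimize import least_squares
from rig import calibration
np.set_printoptions(precision=4,suppress=True)
s,c=pickle.load(open("w6.pkl","rb"))
def rect(p,L,W,z):
    C,S=np.cos(p[2]),np.sin(p[2]); 
    return np.array([[p[0]+C*a-S*b,p[1]+S*a+C*b,z] for a,b in [(L/2,W/2),(-L/2,W/2),(-L/2,-W/2),(L/2,-W/2)]])
q=np.array([(230,24.5),(234.3,126.8),(280.2,126),(280.2,23.8)])
f=lambda p:(proj(c,rect(p,.09,.045,p[3]))-q).ravel()
r=least_squares(f,[.58,.095,.16,.01]);print("cradle free z",r.x,r.fun)
f=lambda p:(proj(c,rect(p,.09,.045,.010))-q).ravel()
r=least_squares(f,[.58,.095,.16]);print("cradle",r.x,r.fun)
P=r.x
# tray bottom edge line direction, z=.016
a,b=atz(c,59,161,.016),atz(c,307,155.5,.016);print("tray edge yaw",np.arctan2(*(a-b)[[1,0]])-np.pi/2, (a-b))
# pattern bars: predictions from tray
for k in (1,2):
  C=np.array([np.cos(P[2]),np.sin(P[2])]);N=np.array([-C[1],C[0]])
  o=P[:2]+N*.075*k
  for x,l,z in ((.045,0,.012),(-.045,0,.012),(.045,.012,0),(.045,-.012,0),(-.045,.012,0),(-.045,-.012,0)): print(k,(x,l),proj(c,np.r_[o+C*x+N*l,.03+z]))
# held follower: nose end
q=rot(s['orientation'])
for x,l,z in ((.046,0,.0255-.006),(.032,.012,.0255),(.032,-.012,.0255)): print("held",proj(c,s['position']+q.apply([x,l,z])))
ct=calibration("top"); print("top pred",proj(ct,rect(P,.09,.045,.01)))
E
```

```text
cradle free z [0.5811 0.095  0.1853 0.0107] [ 0.1195  0.1831 -0.0291  0.0841 -0.1269 -0.0363  0.0231 -0.2266]
cradle [0.5812 0.095  0.1853] [ 0.1806  0.2845  0.0177 -0.0424 -0.1784 -0.1608 -0.0334 -0.1223]
tray edge yaw 0.18797933428670488 [-0.0462  0.2428  0.    ]
1 (0.045, 0) [161.422   16.8548]
1 (-0.045, 0) [172.5573 130.8512]
1 (0.045, 0.012) [151.4184  20.8839]
1 (0.045, -0.012) [179.9443  20.249 ]
1 (-0.045, 0.012) [163.0164 129.9011]
1 (-0.045, -0.012) [188.9431 129.381 ]
2 (0.045, 0) [68.3347 18.9337]
2 (-0.045, 0) [ 88.2914 132.5397]
2 (0.045, 0.012) [62.4854 22.8632]
2 (0.045, -0.012) [90.9093 22.2306]
2 (-0.045, 0.012) [ 82.1692 131.5229]
2 (-0.045, -0.012) [108.0117 131.0045]
held [254.6775 157.6157]
held [277.4036 181.778 ]
held [232.2681 181.7769]
top pred [[238.3524 173.8274]
 [245.1838 206.433 ]
 [261.8622 202.884 ]
 [254.7954 170.3544]]
```

```bash
python3 - <<'E'
from h import *
np.set_printoptions(precision=4,suppress=True)
rel((.594,.0988,.10),.186)
E
```

```text
6.8 [0.4886 0.0795 0.1873] rel: [107.3  -1.7  87.1] [-0.0008  0.0021 -0.0212]
```

Emit:
carry_out --targets "35 0 10 0 0 -0.01; 75 -1 30 0 0.001 -0.0212; 107.3 -1.7 60 -0.001 0.002 -0.0212; 107.3 -1.7 80 -0.001 0.002 -0.0212; 107.3 -1.7 87 -0.001 0.002 -0.0212; 107.3 -1.7 87 -0.001 0.002 -0.0212; 107.3 -1.7 87 -0.001 0.002 -0.0212"

```text
t: 7.68
position: [0.5946, 0.0995, 0.1024]
orientation: [-0.0, 0.996, 0.093, 0.002]
contact_force: [0.2, 0.2, -1.9]
gripper_width: 0.057
```

```bash
python3 - <<'E'
from h import *
from rig import *
np.set_printoptions(precision=4,suppress=True)
s=get_state();print(s['position'],s['gripper_width'],rot(s['orientation']).as_matrix())
cv2.imwrite("pics/w7.png",read_camera("wrist")[:,:,::-1]);cv2.imwrite("pics/s7.png",read_camera("side")[:,:,::-1])
crop("pics/s7.png","pics/s7c.png",205,170,305,300,6)
rel((.594,.0988,.0565),.186)
E
```

```text
[0.5946 0.0995 0.1024] 0.056567585618364113 [[ 0.9827  0.1853  0.0033]
 [ 0.1853 -0.9827  0.0004]
 [ 0.0033  0.0002 -1.    ]]
7.775 [0.5947 0.0997 0.1024] rel: [-1.   0.7 45.9] [ 0.0003 -0.0035  0.0007]
```

View pics/w7.png

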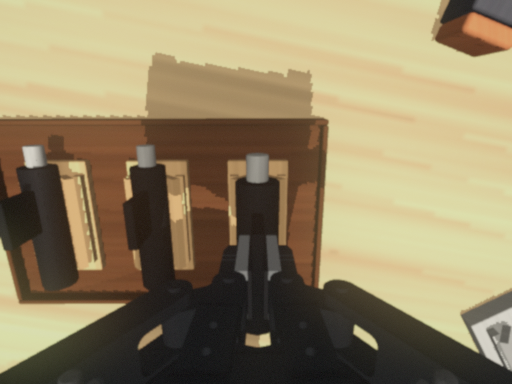

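View pics/s7c.png

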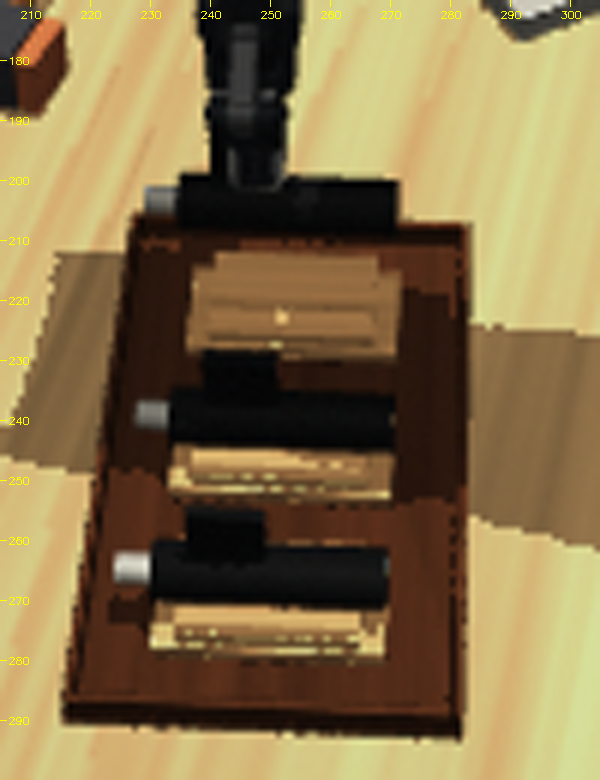

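The held follower and cradle are both centred on column 258, parallel to the two laid ones with the nose up. I'll lower it straight down.

Emit:
carry_out --targets "-1 0.2 12 0 -0.0035 0; -1 0.2 24 0 -0.0035 0; -1 0.2 34 0 -0.0035 0; -1 0.2 40 0 -0.0035 0; -1 0.2 43 0 -0.0035 0; -1 0.2 45 0 -0.0035 0; -1 0.2 45 0 -0.0035 0; -1 0.2 45 0 -0.0035 0"

```text
t: 8.78
position: [0.5936, 0.0993, 0.0562]
orientation: [0.0, 0.996, 0.093, -0.001]
contact_force: [0.2, -0.1, -0.9]
gripper_width: 0.054
```

```bash
python3 - <<'E'
from h import *
from rig import *
np.set_printoptions(precision=4,suppress=True)
s=get_state();print(s['position'],s['contact_force'],s['gripper_width'])
cv2.imwrite("pics/w8.png",read_camera("wrist")[:,:,::-1]);cv2.imwrite("pics/s8.png",read_camera("side")[:,:,::-1])
crop("pics/s8.png","pics/s8c.png",205,170,305,300,6)
E
```

```text
[0.5936 0.0993 0.0562] [ 0.1884 -0.0561 -0.9127] 0.05351397209213706
```

View pics/w8.png

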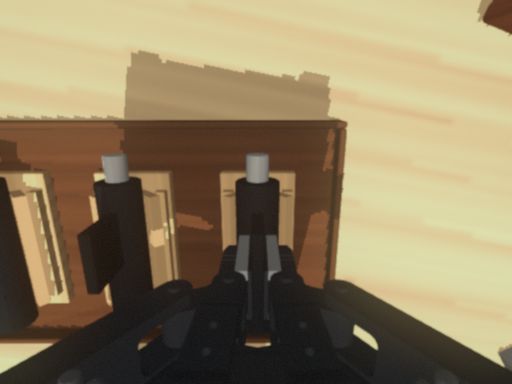

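View pics/s8c.png

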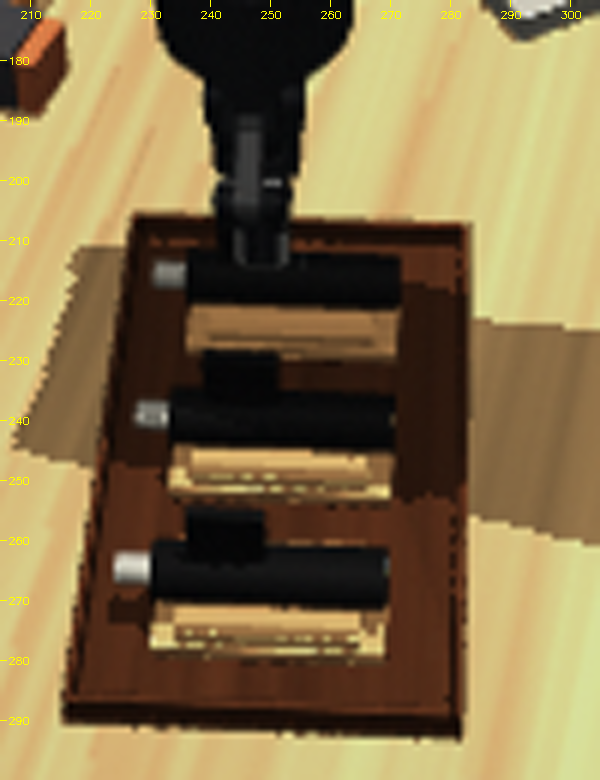

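Emit:
carry_out --targets "0 0 0.6 0 0 0; 0 0 1.2 0 0 0; 0 0 1.2 0 0 0; 0 0 1.2 0 0 0" --force 20

```text
t: 9.38
position: [0.5938, 0.0992, 0.0555]
orientation: [0.0, 0.996, 0.093, -0.001]
contact_force: [-2.7, -0.4, 5.4]
gripper_width: 0.056
```

Contact at about 5 N, so it is seated. I'll open gently.

Emit:
carry_out --targets "0 0 0 0 0 0; 0 0 0 0 0 0; 0 0 0 0 0 0; 0 0 0 0 0 0" --grip 0.75

```text
t: 9.88
position: [0.5932, 0.0993, 0.0544]
orientation: [0.0, 0.996, 0.093, -0.001]
contact_force: [0.3, 0.2, 0.1]
gripper_width: 0.127
```

```bash
python3 - <<'E'
from h import *
from rig import *
cv2.imwrite("pics/w9.png",read_camera("wrist")[:,:,::-1])
crop("pics/w9.png","pics/w9c.png",205,140,315,350,3)
E
```

```text
(no output)
```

View pics/w9c.png

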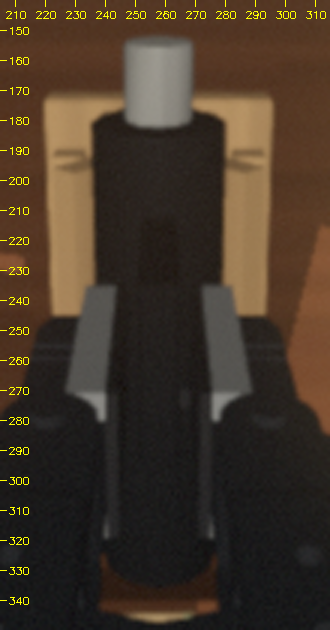

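The fin stands straight, centred on column 258 between the open pads, and the bar sits in the V. I'll open a little more and go straight up.

Emit:
carry_out --targets "0 0 0 0 0 0; 0 0 0 0 0 0; 0 0 -5 0 0 0; 0 0 -20 0 0 0; 0 0 -45 0 0 0; 0 0 -80 0 0 0; 0 0 -120 0 0 0; -40 0 -150 0 0 0; -80 0 -150 0 0 0; -80 0 -150 0 0 0; -80 0 -150 0 0 0" --grip 0.6

```text
t: 11.3
position: [0.5157, 0.0846, 0.2059]
orientation: [0.0, 0.996, 0.093, -0.0]
contact_force: [-0.4, 0.9, 0.4]
gripper_width: 0.199
```

```bash
python3 - <<'E'
from h import *
from rig import *
import pickle
s=get_state();c=calibration("wrist");im=read_camera("wrist");pickle.dump((s,c),open("w10.pkl","wb"))
cv2.imwrite("pics/w10.png",im[:,:,::-1]);cv2.imwrite("pics/s10.png",read_camera("side")[:,:,::-1])
crop("pics/s10.png","pics/s10c.png",205,170,305,300,6)
crop("pics/w10.png","pics/w10c.png",20,0,320,200,2,20)
E
```

```text
(no output)
```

View pics/w10.png

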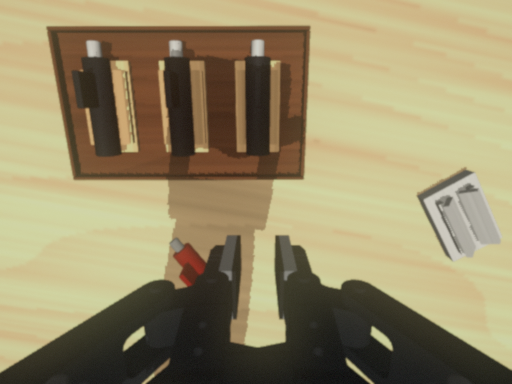

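View pics/s10c.png

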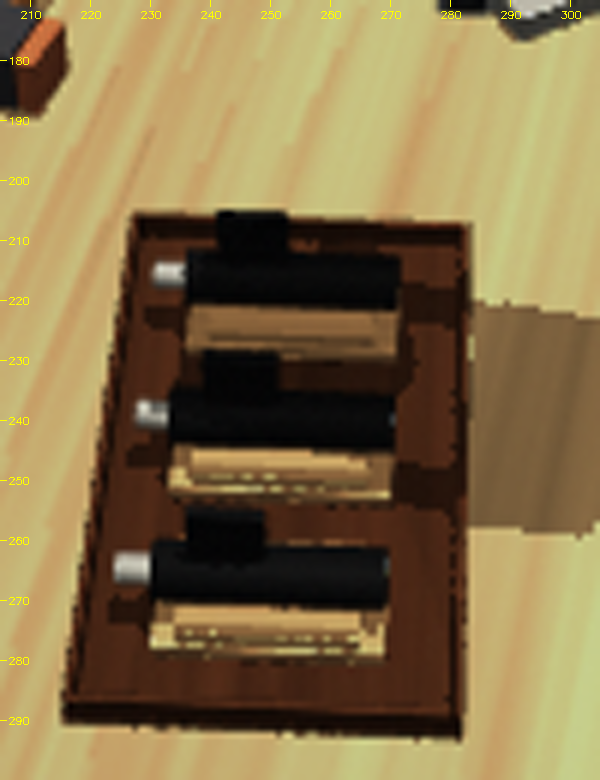

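```bash
python3 - <<'E'
from h import *
crop("pics/w10.png","pics/w10d.png",215,30,305,170,5)
import pickle
s,c=pickle.load(open("w10.pkl","rb"))
np.set_printoptions(precision=1,suppress=True)
P=np.array([.581,.0965]);y=.186;C=np.array([np.cos(y),np.sin(y)]);N=np.array([-C[1],C[0]])
for n,x,l,z in (("nosetip top",.059,0,.006),("bar front",.045,0,.012),("tail",-.045,0,.012),("R",0,-.012,0),("L",0,.012,0),("fin fL",.031,.003,.039),("fin fR",.031,-.003,.039),("fin rL",.001,.003,.039)): print(n,proj(c,np.r_[P+C*x+N*l,.03+z]))
E
```

```text
nosetip top [256.3  39.9]
bar front [256.2  56. ]
tail [256.3 156.8]
R [268.7 108.4]
L [243.9 108.4]
fin fL [252.5  70. ]
fin fR [259.8  70. ]
fin rL [252.6 108.1]
```

View pics/w10d.png

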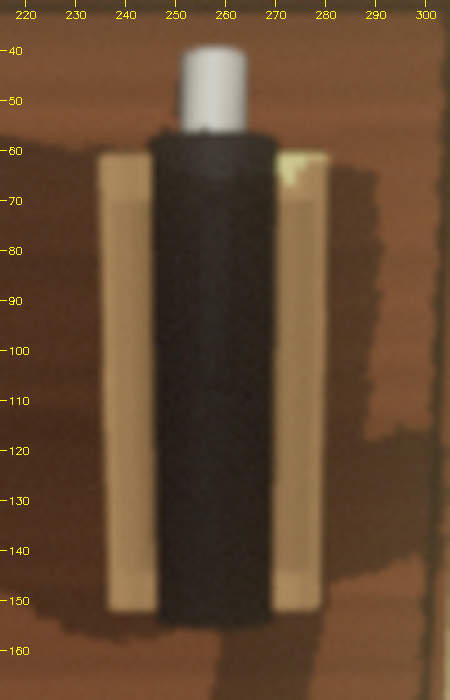

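```bash
python3 - <<'E'
import cv2,numpy as np
i=cv2.imread("pics/w10.png")[55:160,240:276].astype(float)
i=np.clip((i-15)*6,0,255).astype(np.uint8)
cv2.imwrite("pics/w10e.png",cv2.resize(i,None,fx=5,fy=5,interpolation=cv2.INTER_CUBIC))
i=cv2.imread("pics/w9.png")[170:300,215:300].astype(float)
i=np.clip((i-10)*5,0,255).astype(np.uint8)
cv2.imwrite("pics/w9e.png",cv2.resize(i,None,fx=4,fy=4,interpolation=cv2.INTER_CUBIC))
E
```

```text
(no output)
```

View pics/w10e.png

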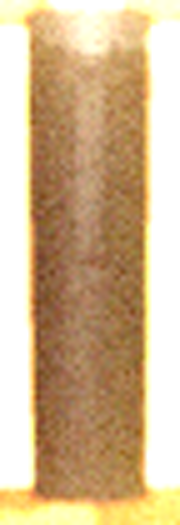

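View pics/w9e.png

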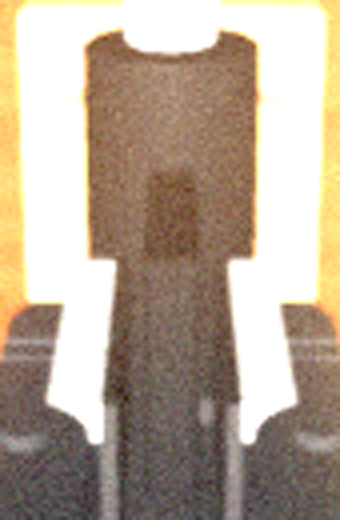

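Just after release, the fin's front face is centred on the bar: 172.5 of 90–255 in the enlarged picture. Handing in.

```bash
python3 - <<'E'
from rig import *
print(hand_in())
E
```

```text
the job is handed in; nothing more can be done
None
```

I rolled the follower's fin upright in the V-block, laid the follower in the empty cradle and let go. I handed the job in at about 11.5 s; the hand-in gives no verdict.

- **In the V-block:** I closed the jaws on the leaning fin until they pinched it upright, and held it there for over half a second before lifting. The opening read 5.5 mm on the 6 mm fin, and the tool was tilted about 0.003 rad.
- **In the cradle:** The last wrist and side pictures show it seated and centred. It is parallel to the other two, with its nose pointing the same way and in line with theirs. Its edges are within about 2 pixels (roughly 2 mm) of where I expected them.
- **Fin after release:** It stood centred on the bar with the jaws open but still around it. After I backed the arm away, the fin blended into the dark bar in the wrist picture. That last check rests on the side picture, where it looks like its neighbours.
- **Everything else:** The two laid followers look the same in the side pictures before and after. I did not look at the mallet, flyball or nipple again at the end, but the arm stayed clear of them.
- **Disagreement:** The wrist camera's sideways calibration seemed about 1.5 mm off compared with the gripper's own centre. I lined up over the cradle by the gripper's centre in the picture instead.

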